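Zero the thickness gauge on its setting blade

TASK

Zero the bench thickness gauge: slide the steel setting blade (the one with the upright tab) nose first into the gauge's throat, gently, until it is fully home against the stop inside, which you will have to feel for. Then, with the blade left in place, turn the dial's bezel until its zero mark stands at the pointer. Leave everything else on the bench where it is.

Things in the scene. Friction and masses are not known exactly. Their poses are not given: they have to be found in the camera images.
- gauge: The fixed bench thickness gauge: dark steel base plate, top 20 mm above the bench, with a grey head (60 deep, 80 wide, top at 105 mm). Origin at bench level under the throat's mouth at the head's front face; x points into the throat. The plate spans x -200 to 100, y +-100 mm. Behind the head a black-knobbed block carries the stop, clamped at a different depth each time.
- mouth (a point): Middle of the throat's mouth at the head's front face, on the plate's top; axes as the gauge's. The throat is a level tunnel along x on the plate, 27 mm wide, 12 high; 12 mm high steel lips flare it to 44 mm over the 12 mm before the head. 20 mm inside, a round presser foot sprung down (2 to 3 N) to 2 mm above the plate rides up on the blade.
- blade: The setting blade, loose, flat on the plate: steel strip 89 mm long, 24 wide, 5 thick, with an upright tab at its rear end (14 mm along the blade, 24 wide, top 37 mm above the blade's underside), about 0.16 kg. Origin at the underside below the tab's middle; x points to the nose, z up. The tab's rear face is at x = -7 mm, the nose end at 82 mm.
- blade_tip (a point): Middle of the blade's nose end, 82 mm ahead of the blade's origin, 1 mm above its underside. The last 16 mm of the strip are bevelled on top from 5 to 2 mm thick.
- plunger (a joint): Travel (m) of the stop's light plunger (under 1 N) deep in the throat: 0 out and free, 0.004 fully pressed in by the blade's nose, where the stop turns solid. The nose is then 43 to 55 mm inside the mouth, depending on where the stop is clamped.
- pointer (a joint): Angle of the dial's pointer (rad, grows anticlockwise seen from above): 0 with the throat empty, about 1.1 with the blade under the presser foot.
- pointer_tip (a point): Point on the dial's pointer (a thin black bar; its long end is the tip), 22 mm from the dial's axis, 143 mm above the bench.
- bezel (a joint): Angle of the dial's bezel (rad, grows anticlockwise seen from above, counted from the same direction as the pointer: zero mark and pointer meet when both read alike). It turns stiffly (0.05 N m) from -3 to 3 and stays where it is left.
- zero_mark (a point): Inner end of the zero mark (a short black bar, the only one on the bezel's steel rim), 22 mm from the dial's axis, 141 mm above the bench. The white face with 24 divisions turns with the bezel.
- dial_axis (a point): Centre of the dial, level on top of the gauge's head, 30 mm behind its front face, 141 mm above the bench. The bezel is a knurled steel disc 56 mm across, its side from 125 to 141 mm above the bench, on a neck 36 mm wide; the head's top lies 20 mm below it.
- spool: Bystander: a wooden thread spool, 30 mm wide, 36 mm tall, standing on the gauge's plate; origin at the centre of its underside.
- button_disc: Bystander: a brass button disc, 30 mm across, 6 mm thick, lying on the gauge's plate; origin at the centre of its underside.
- tape_roll: Bystander: a cardboard tape roll, 68 mm across, 24 mm high, on the bench; origin at the centre of its underside.
- magnifier: Bystander: a round magnifier lying flat, lens 76 mm across, 14 mm high, 100 mm black handle along its -x; origin at the centre of its underside.
- rule: Bystander: a plain steel strip without a tab, 160 x 26 x 5 mm, lying on the bench (not the setting blade); origin at the centre of its underside.
- jar: Bystander: an amber glass jar with a black cap, 52 mm across, 70 mm tall; origin at the centre of its underside.
- card_box: Bystander: a small lidded cardboard box, 104 x 74 x 38 mm; origin at the centre of its underside.
Mind the look-alikes: they are no part of the job. Several things have the shape of the blade; the one meant has the colours described above.

How it is judged:
On the way, in this order (a step that is already met when the one before it is completed fails the run):
1. the blade is fully home in the throat: under the presser foot and pressing the stop's plunger in (value of joint plunger above 0.0024 m and value of joint pointer above 0.95 rad and y of blade_tip in the frame of gauge between -0.004 and 0.004 m and angle between the x axis of blade and the x axis of gauge, either way round below 0.12 rad and angle between blade's own z axis and vertical below 0.08 rad), for 0.2 s.
2. then the bezel's zero mark is turned to the pointer (horizontal distance between zero_mark and pointer_tip below 0.003 m), for 0.2 s.
At the end, for the whole second after the job is handed in: Blade flat, at rest, straight in the throat (nose within 4 mm of the middle line, within 0.12 rad), pointer above 0.95 rad, plunger pressed in over 2.4 of its 4 mm; the bezel at rest with the zero mark within 3 mm (half a division) of the pointer, both taken 22 mm from the dial's axis (all of step 1 and horizontal distance between zero_mark and pointer_tip below 0.003 m and linear speed of blade below 0.01 m/s and velocity of joint bezel between -0.05 and 0.05 rad/s); the robot touches nothing.
It fails at once if the blade is pressed against the gauge with more than 60 N (contact force between blade and gauge above 60 N).
It fails at once if a bystander is moved more than 25 mm (distance of any of spool, button_disc, tape_roll, magnifier, rule, jar, card_box from where it was at the start of the episode above 0.025 m).
It also fails if it takes over 62 s, if anything falls off the work surface, if the arm or the gripper's body presses on something with over 40 N, if the wrist force passes 120 N, or if a joint passes its speed limit or range.

ROBOT

A 7-joint arm with a two-finger parallel gripper is mounted at the origin on the work surface. World frame = base frame: x ahead of the robot, y to its left, z up, the work surface at z = 0. Lengths are in m, angles in rad, forces in N, time in s.
With the tool pointing down it reaches from about 0.425 to 0.975 m from the base axis. Payload 16.7 kg.
Tool frame: the origin (TCP) lies at the very end of the fingers, on their centre line; the grasp point (between the pads) lies manip.grip_point_offset behind it (manip.grip_point_offset is the distance from the TCP to the grasp point, in m); z points along the fingers, y is the line along which they close (so a half turn about z gives the same grasp; the last joint's range is limited). The gripper opens to 85 mm and grips with 20 to 120 N. Pads are 22 mm wide; open, the fingers measure 114 mm over their backs; the gripper's body (76 mm by 85 mm) begins 54 mm behind the grasp point. The pads swing forward as they close: fully open they stand 13 mm farther back than shut.
Start: joints at [-1.417, 0.426, 0.074, 1.606, -0.034, 1.111, -0.067], TCP at [0.201, 0.644, 0.231] pointing down, gripper open.
Joint ranges: [-2.85, 2.85], [-0.5, 2.14], [-1.23, 1.37], [0.21, 2.46], [-1.02, 4.16], [0.16, 2.05], [-2.73, 2.73]. Speed limits (rad/s): [1.89, 1.89, 2.39, 2.39, 3.01, 3.01, 3.01].

INTERFACE

Orientations are given as a rotation vector (axis times angle).
In Python, from workcell import monitor, optics, order, manip gives the robot as it stands. The module is installed in compiled form; this text tells all that it offers.
- The arm moves only by the tool drive_tool, never from a script. Its argument "steps" is a list that holds one entry, the list of rows, each a list of 5 numbers: the opening, from 0 (shut) to 1 (fully open), then the shift along the tool's x, y, z in units of 60 mm (1.0 is 60 mm), then the turn about the tool's z in units of 10 degrees (1.0 is 10 degrees). A call has 1 to 20 rows; each row is the pose to reach, as a shift and turn from the pose commanded when the call began, along the tool's axes at that moment; what a row does not reach only later rows make up. A row lasts 1/8 s, in which the tool goes at most 62.5 mm and 10.7 degrees, less where a joint would pass 70% of its speed; a pose out of reach is approached as far as the arm can. A call with a gripper value outside its range is refused whole. The fingers move at their own pace and stop on an object; the grip force is fixed at half the most. Time passes only in rows, so rows that repeat a pose let the fingers close. It gives the time, the measured TCP pose, the force, the opening and the grip force at its end, in the units of the state.
- monitor.get_state(): the state, without advancing time (a new reading comes with each control period).
- optics.get_image(name): name is "scene" or "top" or "wrist"; returns a dict with "pixels" (400x640x3 uint8, blue, green, red), "fx", "fy", "cx", "cy" (pixels), "k1" (the pictures are not rectified: a ray, as slopes to the right and down, at radius r is drawn at 1 + k1 r^2 times it, then the intrinsics apply), "rvec" (rotation vector, rad) and "tvec" (3), from world to camera coordinates, as OpenCV has them. Camera axes: x right, y down, z forward; pixel columns grow to the right and rows downward; lengths in m; the calibration is good to about 2 mm. A picture is of the moment at which its call begins. There is no depth.
- order.finish_job(): hands the job in; it is judged then, once.
The state is a dict: "clock": time; "joint_pos": joint angles; "joint_vel": joint speeds; "joint_efforts": joint torques, N m; "eef_pos": TCP position; "tcp_rot": TCP orientation; "force": force on the tool from outside, world axes, zero at the start; "wrist_torque": the same for the moment, N m; "gripper_width": finger opening in m; "grasp_force": force on a finger pad.
Only numpy, scipy, OpenCV 4.12 (cv2) and the standard library are available. Lean on these libraries where they do the work, as an engineer would, in place of code of your own. Each camera call takes 0.05 s, during which the arm holds its last target. There are 200 camera calls.

## Working session

There is one attempt and no reset: what is moved stays moved. The work goes in short steps, Python scripts to look and compute and a tool call to move; the robot and the scene stay as the last step left them, time stands still between calls to the robot, and variables do not carry over. Pictures are saved under pics/ and viewed, at most 10 in all, crops included, and the job is handed in when it is done.

Besides the shell and the picture viewer there is one more tool, called after "Call:" as name(argument=value, ...), one argument or row to a line, values as JSON. drive_tool: Moves the arm, as the interface text tells. Its arguments: {"type":"object","properties":{"steps":{"type":"array"}},"required":["steps"]}

```bash
mkdir -p pics; cat > h.py <<'E'
import numpy as np, cv2, pickle
from scipy.spatial.transform import Rotation as R
from workcell import monitor, optics, order, manip
def snap(name, fn):
    im=optics.get_image(name); cv2.imwrite('pics/'+fn+'.png',im['pixels']); pickle.dump(im,open('pics/'+fn+'.pkl','wb')); return im
def load(fn): return pickle.load(open('pics/'+fn+'.pkl','rb'))
def KD(im): return np.array([[im['fx'],0,im['cx']],[0,im['fy'],im['cy']],[0,0,1.]]), np.array([im['k1'],0,0,0.])
def pix2w(im,uv,z):
    K,D=KD(im); uv=np.array(uv,float).reshape(-1,1,2)
    s=cv2.undistortPoints(uv,K,D).reshape(-1,2)
    M=cv2.Rodrigues(np.array(im['rvec'],float))[0]; t=np.array(im['tvec'],float).ravel()
    d=np.c_[s,np.ones(len(s))]@M; c=-M.T@t
    return c+d*((np.broadcast_to(z,len(s))-c[2])/d[:,2])[:,None]
def w2pix(im,P):
    K,D=KD(im); return cv2.projectPoints(np.array(P,float).reshape(-1,1,3),np.array(im['rvec'],float),np.array(im['tvec'],float),K,D)[0].reshape(-1,2)
E
python3 - <<'E'
from h import *
a=snap('top','t0'); b=snap('scene','s0')
for i in (a,b): print({k:i[k] for k in i if k!='pixels'})
print(monitor.get_state(), manip.grip_point_offset)
E
```

```text
{'fx': 476.348560044242, 'fy': 476.348560044242, 'cx': 323.1559717855883, 'cy': 191.98257542075086, 'k1': 0.03817044433298138, 'rvec': array([ 2.21961101, -2.15866277,  0.12026829]), 'tvec': array([0.04269762, 0.55511822, 1.22217061])}
{'fx': 509.56089484187953, 'fy': 509.56089484187953, 'cx': 314.2232946639153, 'cy': 196.34174705098255, 'k1': -0.08702125368601286, 'rvec': array([ 1.9705151 ,  1.50769117, -0.58805007]), 'tvec': array([-0.21259666, -0.32614882,  1.59623316])}
{'clock': 0.1, 'joint_pos': array([-1.41749527,  0.426679  ,  0.07383325,  1.60653249, -0.034096  ,
        1.1108287 , -0.06711676]), 'joint_vel': array([ 1.40582275e-03, -2.20521910e-03, -7.54497582e-05, -7.92066139e-04,
        3.72575931e-04, -2.41976111e-04, -1.84219139e-03]), 'joint_efforts': array([ 7.48274062e-03, -9.51525593e+01,  3.77164990e+00, -4.64391768e+01,
        1.97773083e-02,  6.65790809e-03, -2.86167233e-05]), 'eef_pos': array([0.20118443, 0.64392958, 0.23067832]), 'tcp_rot': array([-4.73852488e-01, -3.10554895e+00,  1.86082392e-03]), 'force': array([-0.52308803, -0.31643594,  0.24091969]), 'wrist_torque': array([-0.00552806,  0.03246014, -0.02370212]), 'grasp_force': 0.0, 'gripper_width': 0.08545469418095432} 0.0187
```

View pics/t0.png

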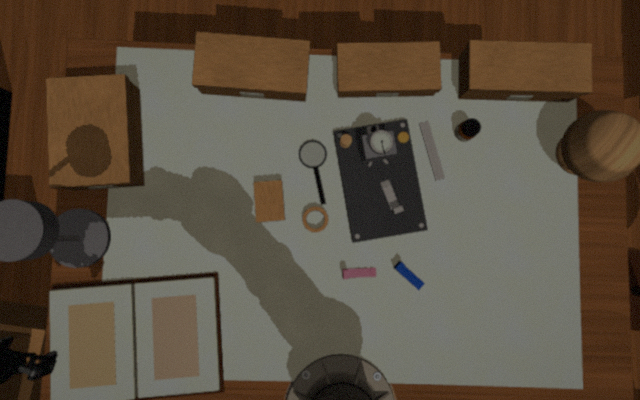

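View pics/s0.png

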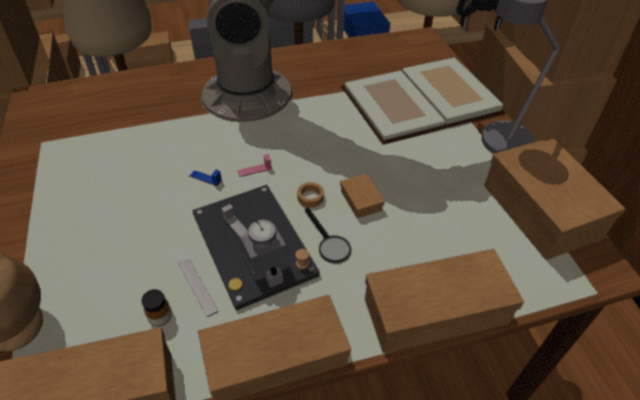

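```bash
python3 - <<'E'
from h import *
a=load('t0'); b=load('s0')
A=cv2.resize(a['pixels'][110:250,315:455],None,fx=4.2,fy=4.2,interpolation=cv2.INTER_CUBIC)[:, :]
B=cv2.resize(b['pixels'][180:310,185:325],None,fx=4.2,fy=4.2,interpolation=cv2.INTER_CUBIC)
g=lambda x:np.clip(255*(x/255.)**.6,0,255).astype(np.uint8)
cv2.imwrite('pics/c1.png',cv2.resize(g(np.vstack([A[:588]])),(588,588)))
c=np.zeros((588,800,3),np.uint8); c[:400,:400]=cv2.resize(g(A),(400,400)); c[:371,400:]=cv2.resize(g(B),(400,371)); cv2.imwrite('pics/c1.png',c[:400])
print(w2pix(a,[[.2,.644,.23],[0,0,0],[.5,0,0]]),w2pix(b,[[.2,.644,.23],[0,0,0],[.5,0,0]]))
print(pix2w(a,[[335,128],[408,119],[426,229],[353,241]],.02))
print(R.from_rotvec(monitor.get_state()['tcp_rot']).as_matrix().round(3))
E
```

```text
[[ 36.06331777 346.73975652]
 [339.92945787 410.05719558]
 [344.272507   213.50005722]] [[477.73110028  32.3051645 ]
 [246.70799965  92.76516927]
 [281.63052877 207.43636894]]
[[ 0.72503945  0.03122228  0.02      ]
 [ 0.75542134 -0.16255123  0.02      ]
 [ 0.46472752 -0.21319355  0.02      ]
 [ 0.42833679 -0.0229627   0.02      ]]
[[-0.954  0.298 -0.   ]
 [ 0.298  0.954 -0.001]
 [-0.    -0.001 -1.   ]]
```

View pics/c1.png

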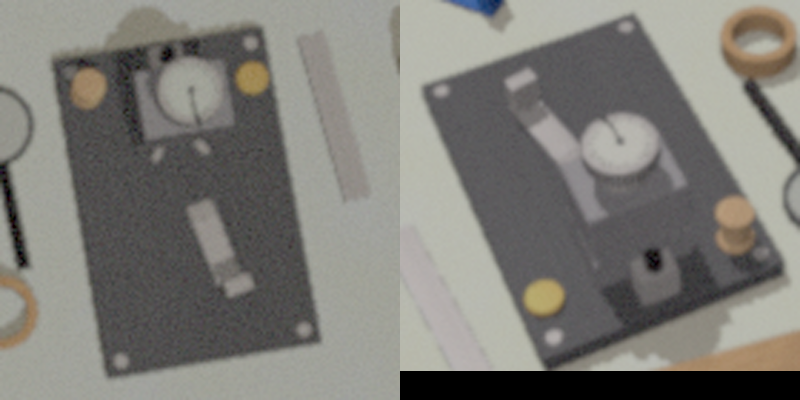

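```bash
cat >> h.py <<'E'
def gauge(): return np.array([.6435,-.083]), np.radians(10.1)
def shift(target,yaw_x=None,s=None):
    """units for a move of TCP to target; yaw_x desired world yaw (deg) of tool x"""
    s=s or monitor.get_state(); M=R.from_rotvec(s['tcp_rot']).as_matrix()
    d=M.T@(np.array(target)-s['eef_pos'])/.06
    y=np.degrees(np.arctan2(M[1,0],M[0,0]))
    t=None if yaw_x is None else -((yaw_x-y+180)%360-180)/10
    return d.round(3),t,y
E
python3 - <<'E'
from h import *
a=load('t0')
f=lambda x,y:[315+x/2.857,110+y/2.857]
n=pix2w(a,[f(200,205)],.022)[0]; t=pix2w(a,[f(237,285)],.057)[0]
print(n,t,np.degrees(np.arctan2(*(n-t)[1::-1])),np.linalg.norm((n-t)[:2]))
print(pix2w(a,[f(190,90)],.141))
print(shift([.52,-.11,.30],190))
E
```

```text
[ 0.58548093 -0.10370275  0.022     ] [ 0.51097236 -0.13242606  0.057     ] 21.08182281171996 0.0798533293021863
[[ 0.66878189 -0.07544615  0.141     ]]
(array([ -8.819, -10.41 ,  -1.142]), np.float64(-2.7350841383211844), np.float64(162.64915861678816))
```

Call:
drive_tool(
  steps=[
    [[1,-8.8,-10.4,-1.1,-2.7],[1,-8.8,-10.4,-1.1,-2.7],[1,-8.8,-10.4,-1.1,-2.7],[1,-8.8,-10.4,-1.1,-2.7],[1,-8.8,-10.4,-1.1,-2.7],[1,-8.8,-10.4,-1.1,-2.7],[1,-8.8,-10.4,-1.1,-2.7],[1,-8.8,-10.4,-1.1,-2.7],[1,-8.8,-10.4,-1.1,-2.7],[1,-8.8,-10.4,-1.1,-2.7],[1,-8.8,-10.4,-1.1,-2.7],[1,-8.8,-10.4,-1.1,-2.7],[1,-8.8,-10.4,-1.1,-2.7],[1,-8.8,-10.4,-1.1,-2.7],[1,-8.8,-10.4,-1.1,-2.7],[1,-8.8,-10.4,-1.1,-2.7],[1,-8.8,-10.4,-1.1,-2.7],[1,-8.8,-10.4,-1.1,-2.7],[1,-8.8,-10.4,-1.1,-2.7],[1,-8.8,-10.4,-1.1,-2.7]],
  ],
)

```text
clock: 2.6
eef_pos: [0.5191, -0.1087, 0.2973]
tcp_rot: [0.264, -3.13, -0.0]
force: [-0.2, 0.1, -0.5]
gripper_width: 0.0854
grasp_force: 0.0
```

```bash
python3 - <<'E'
from h import *
w=snap('wrist','w1'); print({k:w[k] for k in w if k!='pixels'})
M=cv2.Rodrigues(np.array(w['rvec']))[0]; print(-M.T@w['tvec'], M)
s=monitor.get_state(); print(s['clock'],s['eef_pos'],s['joint_pos'],shift([.5,0,.3])[2])
cv2.imwrite('pics/w1g.png',np.clip(255*(w['pixels']/255.)**.6,0,255).astype(np.uint8))
E
```

```text
{'fx': 299.52368641748046, 'fy': 299.52368641748046, 'cx': 319.8270290014959, 'cy': 195.23171817949958, 'k1': -0.04055402002412612, 'rvec': array([-1.88219083, -2.23062364, -0.35439698]), 'tvec': array([ 0.19388257, -0.52896597,  0.29016353])}
[ 0.44013257 -0.12191376  0.4393298 ] [[-1.68371056e-01  9.85723275e-01  9.01937280e-04]
 [ 9.37464358e-01  1.59845041e-01  3.09208894e-01]
 [ 3.04650233e-01  5.29073620e-02 -9.50993715e-01]]
2.65 [ 0.51913557 -0.10877805  0.29734174] [-0.48574991  0.13882314  0.64119766  1.87628929 -0.09060614  1.15531259
  1.92672296] -170.3484574769964
```

View pics/w1g.png

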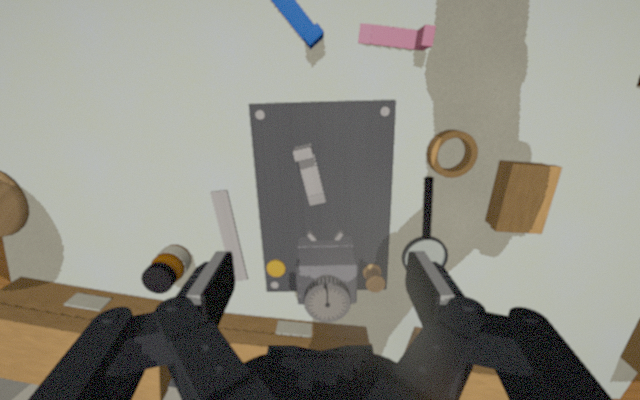

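```bash
python3 - <<'E'
from h import *
w=load('w1')['pixels'][95:300,240:405]
c=cv2.resize(np.clip(255*(w/255.)**.55,0,255).astype(np.uint8),(480,596),interpolation=cv2.INTER_CUBIC)
c=cv2.resize(w,None,fx=2.9,fy=2.9,interpolation=cv2.INTER_CUBIC); c=np.clip(255*(c/255.)**.55,0,255).astype(np.uint8)
cv2.imwrite('pics/c2.png',c); print(c.shape)
E
```

```text
(594, 478, 3)
```

View pics/c2.png

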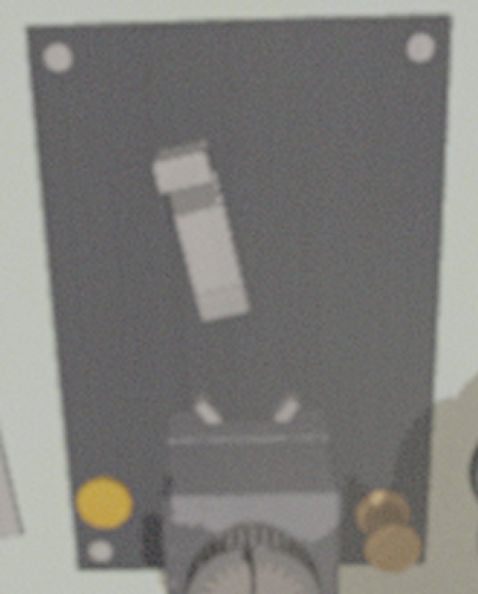

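```bash
python3 - <<'E'
from h import *
w=load('w1'); P=lambda pts,z: pix2w(w,[[240+(x+.5)/2.9-.5,95+(y+.5)/2.9-.5] for x,y in pts],z)[:,:2]
c=P([(28,28),(450,16),(424,563),(79,570)],.02)
print(c.round(4)); nm=c[:2].mean(0); fm=c[2:].mean(0); print('len',np.linalg.norm(c[1]-c[0]),np.linalg.norm(c[2]-c[3]),np.linalg.norm(fm-nm))
yaw=np.arctan2(*(fm-nm)[::-1]); print('yaw',np.degrees(yaw),[np.degrees(np.arctan2(*(c[j]-c[i])[::-1])) for i,j in((0,3),(1,2))]); 
o=nm+.2*np.array([np.cos(yaw),np.sin(yaw)]); o2=fm-.1*np.array([np.cos(yaw),np.sin(yaw)]); print('o',o,o2)
l=P([(200,402),(293,402)],.032);print('lips',l,np.linalg.norm(l[0]-l[1]))
n=P([(203,321),(249,309)],.022); t=P([(153,163),(207,150),(213,178),(160,192)],.057)
print('nose',n.mean(0),np.linalg.norm(n[0]-n[1]),'tab',t.mean(0),np.linalg.norm(t[0]-t[1]),np.linalg.norm(t[1]-t[2]))
d=n.mean(0)-t.mean(0); print('blade yaw',np.degrees(np.arctan2(d[1],d[0])),np.linalg.norm(d))
e=np.array([np.cos(yaw),np.sin(yaw)]); 
for q in (l.mean(0),n.mean(0),t.mean(0)): v=q-(o+o2)/2; print('gauge frame',v@e, v@[-e[1],e[0]])
E
```

```text
[[ 0.4635 -0.2139]
 [ 0.4252 -0.0219]
 [ 0.7162  0.0362]
 [ 0.7537 -0.1567]]
len 0.19578434388370386 0.1965125923952803 0.29621078011526064
yaw 11.214972475363334 [np.float64(11.144561743853924), np.float64(11.285156462173603)]
o [ 0.64054985 -0.07897854] [ 0.63683299 -0.0797155 ]
lips [[ 0.63231627 -0.10565796]
 [ 0.62428393 -0.05845968]] 0.047876885932673474
nose [ 0.586739   -0.09985149] 0.024340108240488444 tab [ 0.51079243 -0.13163766] 0.024600178648430206 0.012706404223688754
blade yaw 22.710933882771084 0.0823300830489998
gauge frame -0.010720308410760628 -0.0006390012820320813
gauge frame -0.05494828233865478 -0.01000865966855494
gauge frame -0.13562672141924262 -0.0264169515472082
```

```bash
sed -i 's/^def gauge.*/def gauge(): return np.array([.639,-.0793]), np.radians(11.2)/' h.py; cat >> h.py <<'E'
def g2w(x,y,z):
    o,a=gauge(); return np.r_[o+[x*np.cos(a)-y*np.sin(a),x*np.sin(a)+y*np.cos(a)],z]
def w2g(p):
    o,a=gauge(); v=np.array(p)[:2]-o; return np.array([v[0]*np.cos(a)+v[1]*np.sin(a),-v[0]*np.sin(a)+v[1]*np.cos(a)])
E
python3 -c "
from h import *
print(shift([.511,-.1316,.031],202.5))"
```

```text
(array([ 0.197, -0.352,  4.439]), np.float64(-1.2848457476996373), np.float64(-170.3484574769964))
```

Call:
drive_tool(
  steps=[
    [[1,0.2,-0.35,2.0,-1.28],[1,0.2,-0.35,2.8,-1.28],[1,0.2,-0.35,3.4,-1.28],[1,0.2,-0.35,3.9,-1.28],[1,0.2,-0.35,4.3,-1.28],[1,0.2,-0.35,4.43,-1.28],[1,0.2,-0.35,4.43,-1.28],[1,0.2,-0.35,4.43,-1.28],[0.2,0.2,-0.35,4.43,-1.28],[0.2,0.2,-0.35,4.43,-1.28],[0.2,0.2,-0.35,4.43,-1.28],[0.2,0.2,-0.35,4.43,-1.28],[0.2,0.2,-0.35,4.43,-1.28],[0.2,0.2,-0.35,4.43,-1.28]],
  ],
)

```text
clock: 4.4
eef_pos: [0.511, -0.1315, 0.0319]
tcp_rot: [-0.611, 3.081, 0.0]
force: [-2.5, 1.5, 9.3]
gripper_width: 0.0229
grasp_force: 58.6
```

```bash
python3 - <<'E'
from h import *
s=monitor.get_state(); print(s)
w=snap('wrist','w2')
cv2.imwrite('pics/w2g.png',np.clip(255*(w['pixels']/255.)**.6,0,255).astype(np.uint8))
E
```

```text
{'clock': 4.4, 'joint_pos': array([-0.2485917 ,  0.50981752,  0.47249107,  2.10717932, -0.39865883,
        0.60998772,  2.46584232]), 'joint_vel': array([-4.90802948e-04, -2.08982518e-04, -6.26610113e-04, -1.23461953e-03,
        3.76165256e-05, -1.84906416e-04, -3.97215729e-04]), 'joint_efforts': array([ 1.56479194e-01, -7.36335754e+01,  1.15328023e+01, -2.66924626e+01,
       -1.34407799e-02, -8.20985399e-01,  1.84150727e-02]), 'eef_pos': array([ 0.51097558, -0.13154698,  0.03188819]), 'tcp_rot': array([-6.11207141e-01,  3.08121339e+00,  2.65070479e-04]), 'force': array([-2.45218337,  1.54675185,  9.27656831]), 'wrist_torque': array([0.23873202, 0.50842461, 0.05285092]), 'grasp_force': 58.59099090099335, 'gripper_width': 0.02287040785972301}
```

View pics/w2g.png

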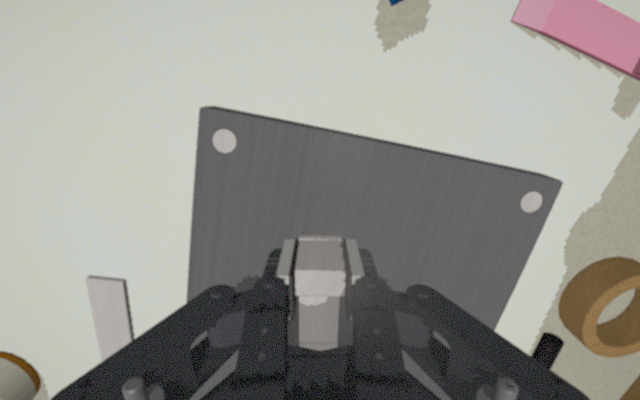

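```bash
python3 - <<'E'
from h import *
w=load('w2'); s=monitor.get_state()
q=pix2w(w,[[321,237],[321,268],[321,297]],.0575); M=R.from_rotvec(s['tcp_rot']).as_matrix()
print(((q-s['eef_pos'])@M).round(4)); print('tcp in gauge',w2g(s['eef_pos']))
print(shift(g2w(-.100,0,.0329),191.2),shift(g2w(-.085,0,.0329),191.2)[0])
E
```

```text
[[ 0.0234  0.001  -0.0256]
 [ 0.0081  0.001  -0.0256]
 [-0.0073  0.0011 -0.0256]]
tcp in gauge [-0.13576578 -0.02635871]
(array([-0.67 ,  0.315, -0.017]), np.float64(1.1241732346318714), np.float64(-157.55826765368133)) [-0.916  0.266 -0.017]
```

Call:
drive_tool(
  steps=[
    [[0.2,0,0,-0.017,0],[0.2,-0.15,0.1,-0.017,0.3],[0.2,-0.3,0.2,-0.017,0.6],[0.2,-0.45,0.25,-0.017,0.9],[0.2,-0.6,0.3,-0.017,1.12],[0.2,-0.67,0.31,-0.017,1.12],[0.2,-0.67,0.31,-0.017,1.12]],
  ],
)

```text
clock: 5.32
eef_pos: [0.5408, -0.099, 0.0324]
tcp_rot: [0.31, -3.126, 0.0]
force: [0.5, 0.8, -0.8]
gripper_width: 0.0227
grasp_force: 58.8
```

```bash
python3 - <<'E'
from h import *
s=monitor.get_state(); print(s['eef_pos'],w2g(s['eef_pos']),shift([0,0,0])[2],s['force'],s['wrist_torque'],s['joint_pos'][6])
a=snap('top','t1'); b=snap('scene','s1')
g=lambda x:np.clip(255*(x/255.)**.55,0,255).astype(np.uint8)
A=cv2.resize(g(a['pixels'][125:225,350:420]),None,fx=5,fy=5,interpolation=cv2.INTER_CUBIC)
B=cv2.resize(g(b['pixels'][195:295,200:290]),None,fx=5,fy=5,interpolation=cv2.INTER_CUBIC)
cv2.imwrite('pics/c3.png',np.hstack([A,B])[:, :800])
E
```

```text
[ 0.54083015 -0.09900494  0.03242913] [-0.1001276  -0.00026171] -168.68657726308479 [ 0.54294392  0.81315049 -0.77642006] [-0.05691284  0.03037436  0.0356431 ] 2.2465173617719585
```

View pics/c3.png

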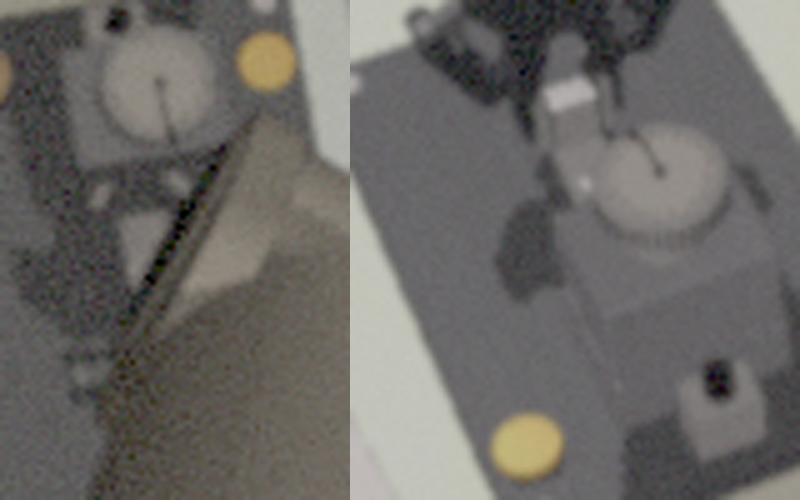

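Call:
drive_tool(
  steps=[
    [[0.2,-0.07,0,0,0],[0.2,-0.14,0,0,0],[0.2,-0.21,0,0,0],[0.2,-0.28,0,0,0],[0.2,-0.34,0,0,0],[0.2,-0.4,0,0,0]],
  ],
)

```text
clock: 6.18
eef_pos: [0.5646, -0.0942, 0.0325]
tcp_rot: [0.308, -3.126, 0.0]
force: [0.7, 0.1, -1.9]
gripper_width: 0.023
grasp_force: 58.8
```

```bash
cat > st.py <<'E'
from h import *
s=monitor.get_state(); M=R.from_rotvec(s['tcp_rot']).as_matrix()
print(s['clock'],'g',w2g(s['eef_pos']).round(4),'z',s['eef_pos'][2].round(4),'yaw',round(shift([0,0,0])[2],2),'Ftool',(M.T@s['force']).round(1),'T',(M.T@s['wrist_torque']).round(2),'w',s['gripper_width'].round(4),s['grasp_force'].round(1),'j7',s['joint_pos'][6].round(2))
E
python3 st.py
```

```text
Traceback (most recent call last):
  File "st.py", line 3, in <module>
    print(s['clock'],'g',w2g(s['eef_pos']).round(4),'z',s['eef_pos'][2].round(4),'yaw',round(shift([0,0,0])[2],2),'Ftool',(M.T@s['force']).round(1),'T',(M.T@s['wrist_torque']).round(2),'w',s['gripper_width'].round(4),s['grasp_force'].round(1),'j7',s['joint_pos'][6].round(2))
                                                                                                                                                                                             ^^^^^^^^^^^^^^^^^^^^^^^^
AttributeError: 'float' object has no attribute 'round'
```

Call:
drive_tool(
  steps=[
    [[0.2,-0.04,0,0,0],[0.2,-0.08,0,0,0],[0.2,-0.12,0,0,0],[0.2,-0.16,0,0,0],[0.2,-0.2,0,0,0],[0.2,-0.2,0,0,0]],
  ],
)

```text
clock: 6.92
eef_pos: [0.5763, -0.0919, 0.0325]
tcp_rot: [0.308, -3.126, 0.0]
force: [0.6, 0.3, -0.9]
gripper_width: 0.023
grasp_force: 58.8
```

```bash
sed -i "s/s\['gripper_width'\].round(4),s\['grasp_force'\].round(1)/round(s['gripper_width'],4),round(s['grasp_force'],1)/" st.py; python3 st.py
```

```text
6.925 g [-0.0639 -0.0002] z 0.0325 yaw -168.74 Ftool [-0.6  0.2  0.9] T [0.   0.09 0.02] w 0.023 58.8 j7 2.22
```

Call:
drive_tool(
  steps=[
    [[0.2,-0.03,0,0,0],[0.2,-0.06,0,0,0],[0.2,-0.09,0,0,0],[0.2,-0.12,0,0,0],[0.2,-0.15,0,0,0],[0.2,-0.18,0,0,0],[0.2,-0.21,0,0,0],[0.2,-0.24,0,0,0],[0.2,-0.24,0,0,0]],
  ],
)

```text
clock: 8.05
eef_pos: [0.5906, -0.0891, 0.0326]
tcp_rot: [-0.308, 3.126, -0.0]
force: [0.1, 0.2, -3.2]
gripper_width: 0.0231
grasp_force: 58.8
```

```bash
python3 st.py
```

```text
8.05 g [-0.0494 -0.0002] z 0.0326 yaw -168.74 Ftool [-0.1  0.1  3.2] T [0.06 0.17 0.02] w 0.0231 58.8 j7 2.21
```

Call:
drive_tool(
  steps=[
    [[0.6,0,0,0,0],[0.6,0,0,0,0],[0.6,0,0,0,0],[0.6,0,0,-0.4,0],[0.6,0,0,-0.8,0],[0.6,0.25,0,-0.8,0],[0,0.5,0,-0.8,0],[0,0.5,0,-0.8,0],[0,0.5,0,-0.8,0],[0,0.5,0,-0.8,0],[0,0.5,0,-0.4,0],[0,0.5,0,0,0],[0,0.5,0,0.12,0],[0,0.5,0,0.12,0]],
  ],
)

```text
clock: 9.8
eef_pos: [0.5609, -0.0952, 0.0252]
tcp_rot: [0.307, -3.126, 0.0]
force: [0.6, -1.1, -0.1]
gripper_width: -0.0001
grasp_force: 0.0
```

```bash
python3 st.py; python3 -c "
from h import *
w=snap('wrist','w3')
cv2.imwrite('pics/w3g.png',np.clip(255*(w['pixels']/255.)**.6,0,255).astype(np.uint8))"
```

```text
9.8 g [-0.0797 -0.0004] z 0.0252 yaw -168.76 Ftool [-0.3 -1.2  0.1] T [ 0.05 -0.02  0.  ] w -0.0001 0.0 j7 2.24
```

View pics/w3g.png

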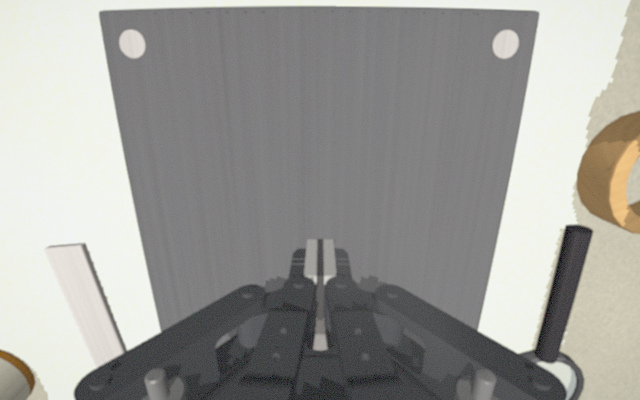

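Call:
drive_tool(
  steps=[
    [[0,-0.05,0,0,0],[0,-0.1,0,0,0],[0,-0.14,0,0,0],[0,-0.17,0,0,0],[0,-0.2,0,0,0],[0,-0.23,0,0,0],[0,-0.26,0,0,0],[0,-0.29,0,0,0],[0,-0.29,0,0,0]],
  ],
)

```text
clock: 10.98
eef_pos: [0.5777, -0.0918, 0.0252]
tcp_rot: [0.308, -3.126, 0.0]
force: [-3.7, -1.8, 2.1]
gripper_width: 0.0002
grasp_force: 1.6
```

```bash
python3 st.py
```

```text
10.975 g [-0.0626 -0.0003] z 0.0252 yaw -168.76 Ftool [ 4.  -1.1 -2.1] T [0.09 0.6  0.05] w 0.0002 1.6 j7 2.23
```

Call:
drive_tool(
  steps=[
    [[0,-0.015,0,0,0],[0,-0.03,0,0,0],[0,-0.045,0,0,0],[0,-0.06,0,0,0],[0,-0.06,0,0,0]],
  ],
)

```text
clock: 11.6
eef_pos: [0.5817, -0.0908, 0.0253]
tcp_rot: [-0.308, 3.126, -0.0]
force: [-2.6, -0.7, -0.7]
gripper_width: -0.0001
grasp_force: 0.8
```

Call:
drive_tool(
  steps=[
    [[0,-0.015,0,0,0],[0,-0.03,0,0,0],[0,-0.045,0,0,0],[0,-0.045,0,0,0]],
  ],
)

```text
clock: 12.1
eef_pos: [0.5843, -0.0904, 0.0254]
tcp_rot: [-0.308, 3.126, -0.0]
force: [-0.2, -0.4, -1.3]
gripper_width: 0.0001
grasp_force: 0.7
```

```bash
python3 st.py
```

```text
12.1 g [-0.0558 -0.0002] z 0.0254 yaw -168.75 Ftool [ 0.3 -0.3  1.3] T [-0.    0.25  0.02] w 0.0001 0.7 j7 2.23
```

Call:
drive_tool(
  steps=[
    [[0,-0.015,0,0,0],[0,-0.03,0,0,0],[0,-0.03,0,0,0]],
  ],
)

```text
clock: 12.48
eef_pos: [0.586, -0.09, 0.0253]
tcp_rot: [-0.308, 3.126, -0.0]
force: [-2.4, -1.2, -0.9]
gripper_width: -0.0002
grasp_force: 1.2
```

Call:
drive_tool(
  steps=[
    [[0,-0.015,0,0,0],[0,-0.03,0,0,0],[0,-0.03,0,0,0]],
  ],
)

```text
clock: 12.85
eef_pos: [0.5878, -0.0897, 0.0253]
tcp_rot: [-0.308, 3.126, -0.0]
force: [-2.5, -1.3, -0.1]
gripper_width: -0.0001
grasp_force: 1.3
```

Call:
drive_tool(
  steps=[
    [[0,-0.015,0,0,0],[0,-0.03,0,0,0],[0,-0.03,0,0,0]],
  ],
)

```text
clock: 13.22
eef_pos: [0.5889, -0.0895, 0.0253]
tcp_rot: [0.307, -3.126, -0.0]
force: [-7.2, -1.1, 4.8]
gripper_width: 0.0001
grasp_force: 3.7
```

```bash
python3 st.py
```

```text
13.225 g [-0.0511 -0.0003] z 0.0253 yaw -168.77 Ftool [ 7.2  0.4 -4.7] T [-0.04  1.44  0.02] w 0.0001 3.7 j7 2.22
```

Call:
drive_tool(
  steps=[
    [[0,-0.01,0,0,0],[0,-0.02,0,0,0],[0,-0.02,0,0,0]],
  ],
)

```text
clock: 13.6
eef_pos: [0.5894, -0.0895, 0.0253]
tcp_rot: [0.307, -3.124, -0.001]
force: [-11.9, -1.9, 8.7]
gripper_width: -0.0003
grasp_force: 6.0
```

```bash
python3 st.py
```

```text
13.6 g [-0.0507 -0.0004] z 0.0253 yaw -168.78 Ftool [12.1  0.5 -8.7] T [-0.08  2.35  0.05] w -0.0003 6.0 j7 2.22
```

Call:
drive_tool(
  steps=[
    [[0,-0.01,0,0,0],[0,-0.02,0,0,0],[0,-0.02,0,0,0],[0,-0.02,0,0,0]],
  ],
)

```text
clock: 14.1
eef_pos: [0.5898, -0.0895, 0.0251]
tcp_rot: [0.306, -3.123, -0.001]
force: [-15.7, -1.1, 11.3]
gripper_width: 0.0003
grasp_force: 8.0
```

```bash
python3 st.py
```

```text
14.1 g [-0.0502 -0.0004] z 0.0251 yaw -168.8 Ftool [ 15.6   2.  -11.2] T [-0.12  3.04 -0.03] w 0.0003 8.0 j7 2.22
```

Call:
drive_tool(
  steps=[
    [[0,0.05,0,0,0],[0,0.2,0,0,0],[0,0.5,0,0,0],[0,0.8,0,-0.8,0],[1,0.8,0,-1.7,0],[1,0.8,0,-2.6,0],[1,0.8,0,-3.5,0],[1,0.8,0,-3.75,0],[1,0.8,0,-3.75,0],[1,0.8,0,-3.75,0]],
  ],
)

```text
clock: 15.35
eef_pos: [0.5441, -0.098, 0.2489]
tcp_rot: [0.308, -3.125, -0.0]
force: [0.3, -0.3, -1.1]
gripper_width: 0.0855
grasp_force: 0.0
```

```bash
python3 st.py; python3 - <<'E'
from h import *
w=snap('wrist','w4'); u=w2pix(w,[g2w(.03,0,.141),g2w(-.06,0,.05)]); print(u)
x,y=u[0].astype(int); x0=max(0,x-50);y0=max(0,y-110)
c=w['pixels'][y0:y0+150,x0:x0+100]; print(x0,y0)
cv2.imwrite('pics/w4c.png',cv2.resize(np.clip(255*(c/255.)**.7,0,255).astype(np.uint8),None,fx=4,fy=4,interpolation=cv2.INTER_CUBIC))
E
```

```text
15.35 g [-0.0967  0.0001] z 0.2489 yaw -168.74 Ftool [-0.3 -0.3  1.1] T [ 0.03 -0.03 -0.01] w 0.0855 0.0 j7 2.03
[[318.92496557 313.35620581]
 [319.10467957 200.25010527]]
268 203
```

View pics/w4c.png

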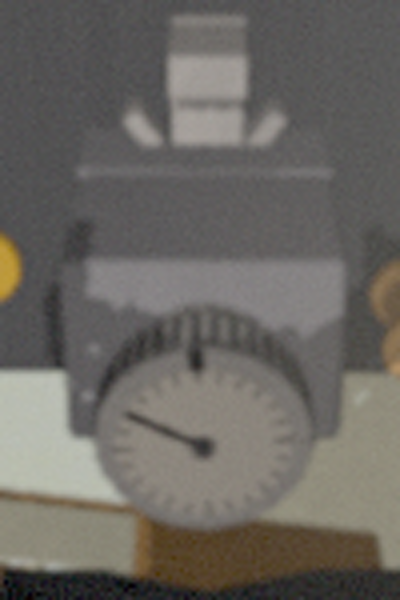

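```bash
python3 - <<'E'
from h import *
w=load('w4'); f=lambda x,y:[268+(x+.5)/4-.5,203+(y+.5)/4-.5]
hub=pix2w(w,[f(204,447)],.143)[0]; tip=pix2w(w,[f(126,412)],.143)[0]; m=pix2w(w,[f(195,346),f(197,372)],.141)
# rim ellipse: left 96, right 315, top 345?, bottom 528
rim=pix2w(w,[f(96,440),f(315,440),f(203,528)],.141); ctr=rim[:2].mean(0)
print('hub',hub,w2g(hub),'ctr',ctr,w2g(ctr),np.linalg.norm(rim[0]-rim[1]),w2g(rim[2]))
A=lambda p:np.degrees(np.arctan2(*(p-hub)[1::-1]))
print('tip r',np.linalg.norm(tip-hub),A(tip),[ (np.linalg.norm((q-hub)[:2]),A(q)) for q in m], (A(tip)-A(m[0]))%360,(A(tip)-A(m[1]))%360)
E
```

```text
hub [ 0.66809455 -0.07384387  0.143     ] [ 0.02960022 -0.00029894] ctr [ 0.66757603 -0.07356218  0.141     ] [2.91462884e-02 7.80992352e-05] 0.05543036011095173 [ 0.05714714 -0.000555  ]
tip r 0.02210353660558114 -107.44736707040822 [(np.float64(0.028668276148226507), np.float64(-164.35331620615725)), (np.float64(0.021069285221407698), np.float64(-164.05180506425674))] 56.905949135749026 56.60443799384852
```

```bash
python3 -c "
from h import *
print(shift([.668,-.0738,.112],151.3))"
```

```text
(array([-2.11 , -0.006,  2.277]), np.float64(3.9951877707435983), np.float64(-168.748122292564))
```

Call:
drive_tool(
  steps=[
    [[1,-0.7,0,0,1],[1,-1.4,0,0,2],[1,-2.11,0,0,3],[1,-2.11,0,0.3,4],[1,-2.11,0,0.9,4],[1,-2.11,0,1.5,4],[1,-2.11,0,1.9,4],[1,-2.11,0,2.2,4],[1,-2.11,0,2.28,4],[1,-2.11,0,2.28,4],[1,-2.11,0,2.28,4]],
  ],
)

```text
clock: 16.77
eef_pos: [0.6694, -0.0737, 0.1144]
tcp_rot: [0.78, 3.042, 0.0]
force: [-0.4, -0.0, -0.1]
gripper_width: 0.0856
grasp_force: 0.0
```

```bash
python3 st.py
```

```text
16.775 g [ 0.0309 -0.0004] z 0.1144 yaw 151.25 Ftool [ 0.3 -0.2  0.1] T [0.   0.04 0.03] w 0.0856 0.0 j7 1.52
```

Call:
drive_tool(
  steps=[
    [[0.5,0,0,0,0],[0.5,0,0,0,0],[0.5,0,0,0,0],[0.5,0,0,0,0],[0.5,0,0,0,0]],
  ],
)

```text
clock: 17.4
eef_pos: [0.669, -0.0738, 0.1145]
tcp_rot: [0.78, 3.043, 0.0]
force: [-4.8, 0.7, 10.5]
gripper_width: 0.0543
grasp_force: 61.3
```

```bash
python3 st.py
```

```text
17.4 g [ 0.0305 -0.0004] z 0.1145 yaw 151.24 Ftool [  4.6  -1.7 -10.6] T [ 0.57  0.83 -0.02] w 0.0543 61.3 j7 1.52
```

Call:
drive_tool(
  steps=[
    [[0.5,0,0,0,-0.7],[0.5,0,0,0,-1.4],[0.5,0,0,0,-2.1],[0.5,0,0,0,-2.8],[0.5,0,0,0,-3.5],[0.5,0,0,0,-4.2],[0.5,0,0,0,-4.9],[0.5,0,0,0,-5.4],[0.5,0,0,0,-5.7],[0.5,0,0,0,-5.7],[0.5,0,0,0,-5.7]],
  ],
)

```text
clock: 18.77
eef_pos: [0.669, -0.0749, 0.1145]
tcp_rot: [-0.765, 3.046, -0.002]
force: [-3.5, -4.1, 8.1]
gripper_width: 0.0543
grasp_force: 61.7
```

```bash
python3 st.py
```

```text
18.775 g [ 0.0303 -0.0015] z 0.1145 yaw -151.81 Ftool [ 5.  -2.  -8.1] T [ 0.55  1.05 -0.03] w 0.0543 61.7 j7 2.35
```

Turned 57°. Release, rise, go back to the viewing pose.

Call:
drive_tool(
  steps=[
    [[1,0,0,0,0],[1,0,0,0,0],[1,0,0,0,0],[1,0,0,0,0],[1,0,0,-0.6,0],[1,0,0,-1.5,0],[1,0.6,-0.2,-2.2,0.8],[1,1.3,-0.4,-2.25,1.6],[1,2.0,-0.6,-2.25,1.7],[1,2.0,-0.6,-2.25,1.7],[1,2.0,-0.6,-2.25,1.7]],
  ],
)

```text
clock: 20.15
eef_pos: [0.5806, -0.1616, 0.2487]
tcp_rot: [-0.309, 3.126, 0.001]
force: [0.0, 0.2, -0.0]
gripper_width: 0.0852
grasp_force: 0.0
```

```bash
python3 st.py; python3 - <<'E'
from h import *
w=snap('wrist','w5'); u=w2pix(w,[g2w(.03,0,.141)]); print(u)
x,y=u[0].astype(int); x0=max(0,x-50);y0=max(0,y-110)
c=w['pixels'][y0:y0+150,x0:x0+100]; print(x0,y0)
cv2.imwrite('pics/w5c.png',cv2.resize(np.clip(255*(c/255.)**.7,0,255).astype(np.uint8),None,fx=4,fy=4,interpolation=cv2.INTER_CUBIC))
E
```

```text
20.15 g [-0.0733 -0.0694] z 0.2487 yaw -168.72 Ftool [-0.1  0.2  0. ] T [ 0.02 -0.01 -0.01] w 0.0852 0.0 j7 2.15
[[389.18040218 293.53912053]]
339 183
```

View pics/w5c.png

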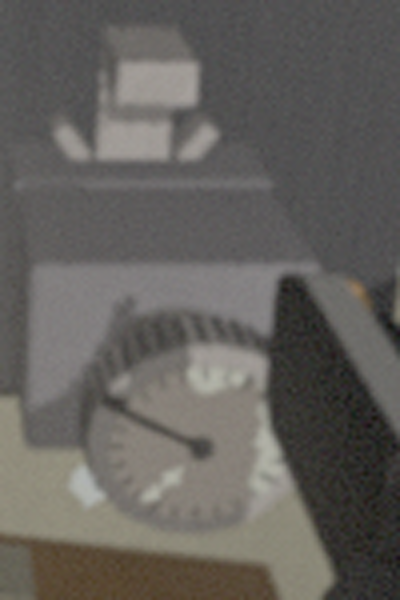

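```bash
python3 -c "
from h import *
print(shift(g2w(-.080,-.0003,.0253),191.25))"
```

```text
(array([0.115, 1.146, 3.72 ]), np.float64(0.007105864761251723), np.float64(-168.67894135238743))
```

Call:
drive_tool(
  steps=[
    [[0,0.12,0.6,0.5,0],[0,0.12,1.15,1,0],[0,0.12,1.15,1.8,0],[0,0.12,1.15,2.6,0],[0,0.12,1.15,3.2,0],[0,0.12,1.15,3.6,0],[0,0.12,1.15,3.72,0],[0,0.12,1.15,3.72,0],[0,0.02,1.15,3.72,0],[0,-0.08,1.15,3.72,0],[0,-0.18,1.15,3.72,0],[0,-0.25,1.15,3.72,0],[0,-0.28,1.15,3.72,0],[0,-0.3,1.15,3.72,0],[0,-0.3,1.15,3.72,0]],
  ],
)

```text
clock: 22.08
eef_pos: [0.5843, -0.0909, 0.0253]
tcp_rot: [0.308, -3.126, 0.0]
force: [-0.4, 0.2, -0.1]
gripper_width: 0.0001
grasp_force: 0.0
```

```bash
python3 st.py
```

```text
22.075 g [-0.0559 -0.0008] z 0.0253 yaw -168.76 Ftool [0.3 0.2 0.1] T [-0.03 -0.03  0.01] w 0.0001 0.0 j7 2.2
```

Call:
drive_tool(
  steps=[
    [[0,-0.02,0,0,0],[0,-0.04,0,0,0],[0,-0.05,0,0,0],[0,-0.05,0,0,0]],
  ],
)

```text
clock: 22.58
eef_pos: [0.5873, -0.0903, 0.0253]
tcp_rot: [0.308, -3.126, 0.0]
force: [-0.2, -0.1, -0.3]
gripper_width: -0.0
grasp_force: 0.0
```

Call:
drive_tool(
  steps=[
    [[0,-0.01,0,0,0],[0,-0.02,0,0,0],[0,-0.02,0,0,0]],
  ],
)

```text
clock: 22.95
eef_pos: [0.5886, -0.09, 0.0253]
tcp_rot: [-0.308, 3.126, -0.0]
force: [0.4, 0.2, 0.1]
gripper_width: -0.0003
grasp_force: 0.0
```

```bash
python3 st.py
```

```text
22.95 g [-0.0515 -0.0007] z 0.0253 yaw -168.75 Ftool [-0.4  0.2 -0.1] T [-0.04 -0.03  0.03] w -0.0003 0.0 j7 2.19
```

Call:
drive_tool(
  steps=[
    [[0,0.1,0,0,0],[0,0.5,0,0,0],[0,0.8,0,-0.5,0],[0,0.8,0,-1.4,0],[0,0.8,0,-2.3,0],[0,0.8,0,-2.5,0],[0,0.8,0,-2.5,0],[0,0.8,0,-2.5,0],[0,0.8,0,-2.5,0]],
  ],
)

```text
clock: 24.08
eef_pos: [0.5408, -0.0994, 0.1741]
tcp_rot: [0.308, -3.124, 0.0]
force: [-0.8, -0.2, -0.4]
gripper_width: 0.0001
grasp_force: 0.0
```

```bash
python3 st.py; python3 -c "
from h import *
print(order.finish_job())"
```

```text
24.075 g [-0.1002 -0.0007] z 0.1741 yaw -168.76 Ftool [ 0.8 -0.1  0.4] T [ 0.02 -0.01 -0.01] w 0.0001 0.0 j7 2.08
the job is handed in; nothing more can be done
None
```

The job is handed in at about 24 s of the 62 s, verdict not shown: the blade was pushed to a solid stop (about 16 N) and felt unmoved afterwards, and the last picture, taken after turning the bezel, shows the zero mark at the pointer.

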